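# Refit the wing handle on a vacuum valve and close it

## Task

The wing handle has come off the little vacuum valve block. Pick it up, put it on the keyed stem and, pressing only lightly, slowly turn it clockwise until its keyway finds the key and it drops fully home on the collar; then turn it gently clockwise as far as it goes, so that its pointer stands at the closed mark, crosswise to the block, and let go. Never force it, and leave the other things on the bench where they are.

Things in the scene. Friction and masses are not known exactly. Their poses are not given: they have to be found in the camera images.
- handle: Loose grey wing handle, 50 to 100 g, standing on the bench. Below, a round hub 26 mm across with a boss to 18 mm on the pointer side; above 14 mm a wing 26 mm wide (y), about 53 mm long (x), its top at 40 mm. Origin: centre of the underside; z up; x points to the pointer, the tapered nose with a pale line on top.
- grip (a point): Where to grip the handle from above: on its axis, 28 mm over its underside, between the two flat parallel sides of the wing (26 mm apart, facing handle +y and -y). Axes as the handle's.
- bore (a point): Mouth of the handle's bore, centre of the underside. The bore is round, 13 mm across, 30 mm deep; from the underside up to 12 mm a keyway 5 mm wide runs from it out through the boss on the pointer side (handle +x).
- valve: Fixed aluminium valve block 120 x 80 mm, top 48 mm high, brass hose barbs at both ends (175 mm over all), a small round gauge near its -x end, 55 mm high. Origin: centre of the underside; x runs along the block away from the gauge, z up. On its top a steel collar 40 mm across and the upright stem.
- seat (a point): Centre of the collar's top, 56 mm above the block's underside, on the stem's axis; axes as the block's. The underside of a fully seated handle lies here; unaligned, the handle slides only some 10 mm down over the stem and rests with its underside 10 mm above here; aligned it drops. It must not be pressed on with more than 30 N before it is home, nor strained with over 80 N of contact force later.
- stem_top (a point): Top of the stem, 20 mm above the collar, on its axis (axes as the block's, they do not turn with it). Round steel shaft 12 mm across, top 3 mm bevelled to 7 mm; on its lower 10 mm a key rib 4 mm wide stands out on one side to 16 mm from the axis. The handle drops only with its pointer over the rib, within some 0.06 rad. Friction (0.12 N m) keeps the stem still under a push of 4 to 8 N.
- open_mark (a point): Single black dash on the block's top, 31 mm from the stem's axis along block +x. Which way the key rib points is not told and must be felt out: at the start somewhere between 0.3 and 1.25 rad clockwise (seen from above) from this mark, about the stem's axis.
- closed_mark (a point): Black T-shaped mark on the block's top, 31 mm from the stem's axis along block -y, a quarter turn clockwise from the open mark. A fitted handle turned clockwise turns the stem (about 0.12 N m) up to its stop, where the pointer stands over this mark to within about 0.1 rad.
- tape: Bystander, to be left alone: roll of clear tape, 77 mm across, 19 mm high; origin: centre of its underside, z up.
- amber: Bystander, to be left alone: brown bottle, 58 mm across, 115 mm high; origin: centre of its underside, z up.
- small: Bystander, to be left alone: small white bottle, 42 mm across, 78 mm high; origin: centre of its underside, z up.
- beaker: Bystander, to be left alone: beaker, 73 mm across, 94 mm high; origin: centre of its underside, z up.
- timer: Bystander, to be left alone: white timer, 58 x 58 x 20 mm; origin: centre of its underside, z up.
- vial: Bystander, to be left alone: small brown vial, 22 mm across, 48 mm high; origin: centre of its underside, z up.
- marker: Bystander, to be left alone: black marker pen, 135 mm long, lying; origin: centre of its underside, z up.

How it is judged:
On the way:
1. the handle is fully home on the stem, its underside on the collar (z of handle in the frame of seat between -0.003 and 0.0025 m and horizontal distance between handle and seat below 0.003 m and angle between handle's own z axis and vertical below 0.07 rad), for 0.2 s.
At the end, for the whole second after the job is handed in: The handle sits fully home (underside within 2.5 mm of the collar, centred within 3 mm, upright within 0.07 rad), turned crosswise to the block within 0.2 rad, at rest (all of step 1 and angle between the x axis of handle and the y axis of valve, either way round below 0.2 rad and linear speed of handle below 0.01 m/s and angular speed of handle below 0.1 rad/s); the robot touches nothing.
It fails at once if handle forced onto the valve with more than 30 N before it is home (contact force between handle and valve above 30 N and z of handle in the frame of seat above 0.003 m).
It fails at once if handle and valve strained against each other with more than 80 N (contact force between handle and valve above 80 N).
It fails at once if a bystander moved more than 30 mm (distance of any of tape, amber, small, beaker, timer, vial, marker from where it was at the start of the episode above 0.03 m).
It also fails if it takes over 72 s, if anything falls off the work surface, if the arm or the gripper's body presses on something with over 40 N, if the wrist force passes 120 N, or if a joint passes its speed limit or range.

## Robot

A 6-joint arm with a two-finger parallel gripper is mounted at the origin on a cart in front of the work surface, level with it; the furniture and walls round the work are solid. World frame = base frame: x ahead of the robot, y to its left, z up, the work surface at z = 0. Lengths are in m, angles in rad, forces in N, time in s.
With the tool pointing down it reaches from about 0.325 to 0.85 m from the base axis. Payload 4.4 kg.
Tool frame: the origin (TCP) lies midway between the tips of the shut fingers; the grasp point (between the pads) lies 19 mm behind it; z points along the fingers, y is the line along which they close (so a half turn about z gives the same grasp; the last joint's range is limited). The gripper opens to 94 mm and grips with 3 to 60 N. Pads are 16 mm wide; open, the fingers measure 119 mm over their backs; the gripper's body (75 mm by 177 mm) begins 78 mm behind the grasp point.
Start: joints at [-1.421, 0.207, 1.542, -0, 1.393, -0.15], TCP at [0.17, -0.549, 0.205] pointing down, gripper open.
Joint ranges: [-2.73, 2.73], [-0.86, 2.22], [0.23, 2.46], [-1.11, 4.25], [0.08, 2.63], [-2.82, 2.82]. Speed limits (rad/s): [2.79, 2.79, 3.14, 3.14, 3.14, 3.14].

## Interface

Orientations are given as a unit quaternion [w, x, y, z].
In Python, from rig import status, optics, job gives the robot as it stands.
- The arm moves only by the shell command python3 -m pendant 'ROWS' [FORCE]. ROWS is JSON, a list of rows, each a list of 3 entries, a list of its own where there are three numbers: the finger opening in m, from 0 to 0.094, then the shift along the tool's x, y, z in m, then the turn about the tool's z in degrees. A call has 1 to 20 rows; each row shifts and turns the commanded pose from where the row before left it, along the tool's axes as they then stand; what a row does not reach is not made up. A row lasts 1/12 s, in which the tool goes at most 41.7 mm and 7.16 degrees, less where a joint would pass 70% of its speed; a pose out of reach is approached as far as the arm can. A call with a gripper value outside its range is refused whole. The fingers move at their own pace and stop on an object; FORCE is the grip in N (left out, the last holds). Time passes only in rows, so rows that do not move let the fingers close. It gives the time, the measured TCP pose, the force, the opening and the grip force at its end, in the units of the state.
- status.state(): the state, without advancing time (a new reading comes with each control period).
- optics.get_image(name): name is "scene" or "top" or "wrist"; returns (picture, depth): 384x512x3 uint8, blue, green, red; 384x512 float32, m along the optical axis (not along the pixel's ray), 0 where there is no reading.
- optics.get_calibration(name): a dict with "fx", "fy", "cx", "cy" (pixels), "R" (3x3) and "t" (3): a world point X has camera coordinates R X + t. Camera axes: x right, y down, z forward; pixel columns grow to the right and rows downward; lengths in m; the calibration is good to about 2 mm. The wrist camera is an equidistant fisheye: a pixel r from the principal point sees the ray r / f radians off the axis. A picture is of the moment at which its call begins: read the wrist's pose just before it. get_calibration takes no time and is no camera call; for the wrist camera it gives the pose at the moment of the call.
- job.sign_off(): hands the job in; it is judged then, once.
The state is a dict: "time_s": time; "joint_pos": joint angles; "qd": joint speeds; "tau": joint torques, N m; "position": TCP position; "tcp_rot": TCP orientation; "wrist_force": force on the tool from outside, world axes, zero at the start; "torque": the same for the moment, N m; "gripper_width": opening from 0.0 (shut) to 1.0 (fully open); "grasp_force": force on a finger pad.
Only numpy, scipy, OpenCV 4.12 (cv2) and the standard library are available. Lean on these libraries where they do the work, as an engineer would, in place of code of your own. Each camera call takes 0.05 s, during which the arm holds its last target. There are 200 camera calls.

## Working session

There is one attempt and no reset: what is moved stays moved. The work goes in short steps, Python scripts to look and compute and a shell command to move; the robot and the scene stay as the last step left them, time stands still between calls to the robot, and variables do not carry over. Pictures are saved under pics/ and viewed, at most 10 in all, crops included, and the job is handed in when it is done.

```bash
ls; mkdir -p pics; python3 - <<'E'
from rig import status, optics
import cv2,numpy as np
s=status.state();print(s)
for n in("top","scene"):
    c=optics.get_calibration(n);print(n,c)
    im,d=optics.get_image(n);cv2.imwrite(f"pics/{n}0.png",im);np.save(f"pics/{n}0.npy",d)
E
```

```text
pics
{'time_s': 0.0, 'joint_pos': array([-1.42047324e+00,  2.07442389e-01,  1.54296380e+00,  7.39345612e-06,
        1.39348408e+00, -1.50538099e-01]), 'qd': array([-0.00176606,  0.0002061 ,  0.00014731,  0.00097377,  0.00047149,
       -0.00160592]), 'tau': array([-1.03444243e-03, -3.70883918e+01, -2.81414616e+01,  6.97202235e-02,
        3.61377303e-02, -1.87261662e-04]), 'position': array([ 0.17024445, -0.54836667,  0.20427344]), 'tcp_rot': array([-1.14880416e-03,  9.88706085e-01,  1.49863131e-01,  3.76151833e-06]), 'wrist_force': array([-0.91068442, -0.77179624, -0.30959474]), 'torque': array([-0.05361857, -0.02717906, -0.04262689]), 'grasp_force': 0.0, 'gripper_width': 0.9976894989397306}
top {'fx': 410.91151039259654, 'fy': 410.91151039259654, 'cx': 258.34121091895213, 'cy': 188.60552361312992, 'R': array([[ 0.01566471, -0.99975422, -0.01568821],
       [-0.99866213, -0.01487044, -0.04952589],
       [ 0.04928043,  0.01644303, -0.99864962]]), 't': array([-0.02378135,  0.51074245,  1.06606738])}
scene {'fx': 457.5828489927359, 'fy': 457.5828489927359, 'cx': 258.31049309489777, 'cy': 192.46570501376087, 'R': array([[-0.71294617, -0.70121764, -0.00125456],
       [-0.51069422,  0.52046042, -0.68433352],
       [ 0.48051969, -0.48725227, -0.72916806]]), 't': array([0.33173485, 0.30919147, 0.90103795])}
```

View pics/top0.png

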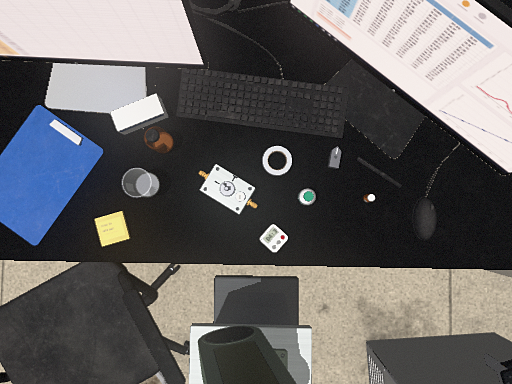

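View pics/scene0.png

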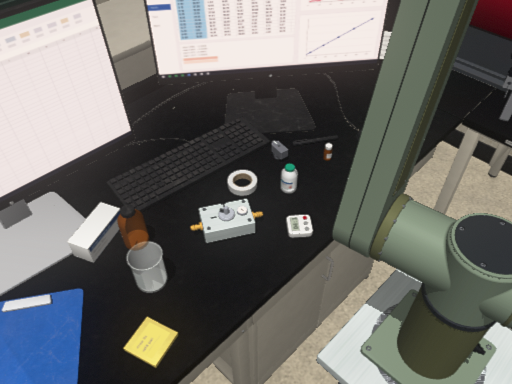

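The top view shows the handle near (335,157), the valve at (228,190), tape at (277,160), the small bottle at (307,197) and the marker at (380,172). I'll enlarge the handle and valve.

```bash
python3 - <<'E'
import cv2,numpy as np
t=cv2.imread("pics/top0.png")
a=cv2.resize(t[140:175,315:355],(400,350),interpolation=cv2.INTER_CUBIC)
b=cv2.resize(t[155:225,188:268],(400,350),interpolation=cv2.INTER_CUBIC)
a=np.clip(a.astype(float)*1.6,0,255).astype(np.uint8)
cv2.imwrite("pics/crop1.png",np.hstack([a,b]))
E
```

```text
(no output)
```

View pics/crop1.png

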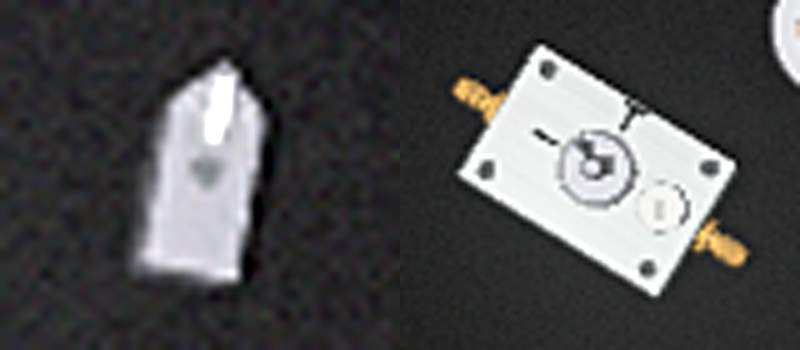

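The left crop shows the handle with its pointer toward the image top: nose at crop (225,65), pale line to (215,140), tail at about (190,275), and a dark spot at (207,172). On the right are the block, the gauge at lower right (660,207), the collar at (597,168), the open dash at (545,135) and the closed T at (632,112).

```bash
cat > h.py <<'E'
import cv2,numpy as np
from rig import status,optics
def cast(c,uv,z,fish=False):
    """pixels -> world points on plane height z"""
    uv=np.atleast_2d(np.asarray(uv,float)); R=np.array(c["R"]);t=np.array(c["t"])
    x=(uv[:,0]-c["cx"])/c["fx"]; y=(uv[:,1]-c["cy"])/c["fy"]
    if fish:
        th=np.hypot(x,y)+1e-12; d=np.c_[x/th*np.sin(th),y/th*np.sin(th),np.cos(th)]
    else: d=np.c_[x,y,np.ones_like(x)]
    o=-R.T@t; w=d@R
    return o+w*((z-o[2])/w[:,2])[:,None]
def proj(c,X,fish=False):
    p=np.atleast_2d(X)@np.array(c["R"]).T+c["t"]
    if fish:
        r=np.hypot(p[:,0],p[:,1])+1e-12; th=np.arctan2(r,p[:,2]); q=p[:,:2]/r[:,None]*th[:,None]
    else: q=p[:,:2]/p[:,2:]
    return q*[c["fx"],c["fy"]]+[c["cx"],c["cy"]]
E
python3 - <<'E'
from h import *
c=optics.get_calibration("top")
im=cv2.imread("pics/top0.png");g=cv2.cvtColor(im,cv2.COLOR_BGR2GRAY)
print("cam",-np.array(c["R"]).T@c["t"])
def blob(x0,y0,x1,y1,th,z):
    m=np.zeros_like(g);m[y0:y1,x0:x1]=(g[y0:y1,x0:x1]>th)*255
    k=max(cv2.findContours(m,0,cv2.CHAIN_APPROX_NONE)[0],key=cv2.contourArea)
    w=cast(c,k[:,0,:],z)[:,:2]
    r=cv2.minAreaRect((w*1000).astype(np.float32));print(r,cv2.boxPoints(r).round(1).tolist());return w
w=blob(315,140,355,175,70,.04)
w=blob(188,155,268,225,140,.048)
cr=lambda p:(188+(p[0]-400)/5-.4,155+p[1]/5-.4)
for n,p,z in(("open",(545,135),.048),("T",(632,112),.048),("collar",(597,168),.056),("gauge",(660,207),.055)):print(n,cast(c,cr(p),z).round(4))
hr=lambda p:(315+p[0]/10-.45,140+p[1]/10-.45)
for p in((225,65),(215,140),(207,172),(190,275)):print(cast(c,hr(p),.04).round(4))
E
```

```text
cam [ 0.45789541 -0.03370992  1.08954967]
((595.0992431640625, -211.7736358642578), (24.863811492919922, 54.594905853271484), 80.18811798095703) [[566.0999755859375, -219.39999389648438], [619.9000244140625, -228.6999969482422], [624.0999755859375, -204.1999969482422], [570.2999877929688, -194.89999389648438]]
((507.57403564453125, 61.837364196777344), (169.1935272216797, 78.9024887084961), 59.68162536621094) [[430.79998779296875, 8.699999809265137], [498.8999938964844, -31.100000381469727], [584.2999877929688, 114.9000015258789], [516.2000122070312, 154.8000030517578]]
open [[0.5256 0.0899 0.048 ]]
T [[0.5379 0.0458 0.048 ]]
collar [[0.5087 0.0624 0.056 ]]
gauge [[0.4896 0.0303 0.055 ]]
[[ 0.6219 -0.2165  0.04  ]]
[[ 0.6025 -0.214   0.04  ]]
[[ 0.5943 -0.212   0.04  ]]
[[ 0.5677 -0.2079  0.04  ]]
```

```bash
python3 -m pendant '[[0.06,[0,0,0],6.75],[0.06,[0,0,0],6.75],[0.06,[0,0,0],6.75],[0.06,[0,0,0],6.75],[0.06,[0.0258,-0.0288,0],0],[0.06,[0.0258,-0.0288,0],0],[0.06,[0.0258,-0.0288,0],0],[0.06,[0.0258,-0.0288,0],0],[0.06,[0.0258,-0.0288,0],0],[0.06,[0.0258,-0.0288,0],0],[0.06,[0.0258,-0.0288,0],0],[0.06,[0.0258,-0.0288,0],0],[0.06,[0.0258,-0.0288,0],0],[0.06,[0.0258,-0.0288,0],0],[0.06,[0.0258,-0.0288,0],0],[0.06,[0.0258,-0.0288,0],0],[0.06,[0.0258,-0.0288,0],0],[0.06,[0.0258,-0.0288,0],0]]' 20
python3 -m pendant '[[0.06,[0,0,0],0],[0.06,[0,0,0],0],[0.06,[0,0,0],0]]'
python3 - <<'E'
from h import *
s=status.state();q=s["tcp_rot"];print(s["position"],2*np.arctan2(q[2],q[1]),s["wrist_force"],s["joint_pos"])
c=optics.get_calibration("wrist");im,d=optics.get_image("wrist");np.save("pics/w1.npy",d);np.save("pics/w1c.npy",c,allow_pickle=True)
cv2.imwrite("pics/w1.png",im);print(c)
print(proj(c,[.5951,-.2118,.04],True),proj(c,[.594,-.212,0],True))
u,v=proj(c,[.5951,-.2118,.04],True)[0].astype(int);y,x=max(0,v-50),max(0,u-70);print(x,y)
k=im[y:y+100,x:x+130];cv2.imwrite("pics/w1k.png",np.vstack([cv2.resize(k,(780,600),interpolation=cv2.INTER_CUBIC)]))
E
```

```text
time_s: 1.6
position: [0.5956, -0.2114, 0.2048]
tcp_rot: [-0.0, 0.996, -0.085, -0.001]
wrist_force: [0.5, 0.1, 1.0]
gripper_width: 0.64
grasp_force: 0.0
time_s: 1.85
position: [0.594, -0.2131, 0.2046]
tcp_rot: [0.0, 0.996, -0.085, -0.001]
wrist_force: [0.2, 0.1, 0.1]
gripper_width: 0.637
grasp_force: 0.0
[ 0.59398535 -0.21311962  0.20464442] -0.1699684121544039 [0.16126579 0.13572294 0.08205575] [-4.81079504e-01  3.25931891e-01  1.39395619e+00 -8.01529736e-04
  1.42341150e+00  1.25980362e+00]
{'fx': 297.3186396354542, 'fy': 297.3186396354542, 'cx': 250.4446845058622, 'cy': 191.6722603293078, 'R': array([[-1.68952841e-01, -9.85623918e-01, -6.55419238e-04],
       [-9.54285013e-01,  1.63414390e-01,  2.50271553e-01],
       [-2.46566524e-01,  4.29095468e-02, -9.68175459e-01]]), 't': array([-0.10897909,  0.57656885,  0.54550018])}
[[249.77249409 178.1890326 ]] [[250.15168133 172.69715789]]
179 128
```

View pics/w1k.png

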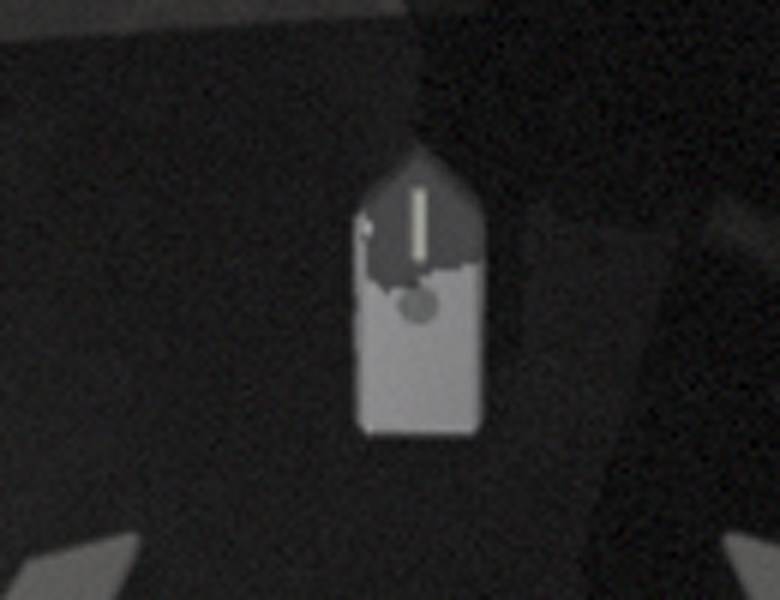

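The wrist crop shows the handle aligned with the tool: nose at crop (420,148), tail at y=435, sides at x=357 and 484, and a round axis dot at (418,305).

```bash
python3 - <<'E'
from h import *
c=np.load("pics/w1c.npy",allow_pickle=True).item()
f=lambda x,y:cast(c,(179+x/6-.42,128+y/6-.42),.04,True)[0,:2]
n,t,a,l,r=f(420,148),f(420,435),f(418,305),f(357,330),f(484,330)
print("nose tail axis",n,t,a,"len",np.linalg.norm(n-t),"wid",np.linalg.norm(l-r),"mid",(l+r)/2,"axis->tail",np.linalg.norm(a-t),"noseang",np.arctan2(*(n-t)[::-1]))
E2=f(357,250)-f(357,420); print(np.arctan2(*E2[::-1]), np.arctan2(*(f(484,250)-f(483,420))[::-1]))
s=status.state();q=s["tcp_rot"];yaw=2*np.arctan2(q[2],q[1]);d=a-s["position"][:2]
print("tool shift",d@[np.cos(yaw),np.sin(yaw)],d@[np.sin(yaw),-np.cos(yaw)])
E
```

```text
nose tail axis [ 0.62572678 -0.21565855] [ 0.5688312  -0.20582601] [ 0.5951376  -0.20997734] len 0.05773894291157001 wid 0.025099192813403826 mid [ 0.59008485 -0.20960074] axis->tail 0.026631940466120246 noseang -0.17112710471530557
-0.17943956221088891 -0.16868526156018437
tool shift 0.0008285049401571331 -0.003929616535862704
```

```bash
python3 -m pendant '[[0.06,[0.0005,-0.003,0],0],[0.06,[0,0,0.035],0],[0.06,[0,0,0.035],0],[0.06,[0,0,0.035],0],[0.06,[0,0,0.035],0],[0.06,[0,0,0.03],0],[0.06,[0,0,0.015],0],[0.06,[0,0,0.0095],0],[0.06,[0,0,0],0],[0.06,[0,0,0],0]]' 12
python3 -m pendant '[[0.02,[0,0,0],0],[0.02,[0,0,0],0],[0.02,[0,0,0],0],[0.02,[0,0,0],0],[0.02,[0,0,0],0],[0.02,[0,0,0],0]]' 20
python3 - <<'E'
from h import *
s=status.state();q=s["tcp_rot"];print(s["position"],2*np.arctan2(q[2],q[1]))
E
```

```text
time_s: 2.73
position: [0.5957, -0.2111, 0.0116]
tcp_rot: [0.0, 0.996, -0.086, 0.0]
wrist_force: [0.3, 0.8, 0.2]
gripper_width: 0.642
grasp_force: 0.0
time_s: 3.23
position: [0.5961, -0.2104, 0.0115]
tcp_rot: [0.0, 0.996, -0.085, 0.0]
wrist_force: [0.5, -0.5, 2.9]
gripper_width: 0.277
grasp_force: 20.0
[ 0.5960645  -0.21037856  0.01151062] -0.17024891620845042
```

```bash
python3 -m pendant '[[0.02,[0,0,-0.02],0],[0.02,[0,0,-0.035],0],[0.02,[0,0,-0.035],0],[0.02,[0,0,-0.035],0],[0.02,[0,0,-0.025],0],[0.02,[-0.0212,-0.0243,0],0],[0.02,[-0.0212,-0.0243,0],0],[0.02,[-0.0212,-0.0243,0],0],[0.02,[-0.0212,-0.0243,0],0],[0.02,[-0.0212,-0.0243,0],0],[0.02,[-0.0212,-0.0243,0],0],[0.02,[-0.0212,-0.0243,0],0],[0.02,[-0.0212,-0.0243,0],0]]' 30
python3 -m pendant '[[0.02,[0,0,0],-6.45],[0.02,[0,0,0],-6.45],[0.02,[0,0,0],-6.45],[0.02,[0,0,0],-6.45],[0.02,[0,0,0],-6.45],[0.02,[0,0,0],-6.45],[0.02,[0,0,0],-6.45],[0.02,[0,0,0],-6.45],[0.02,[0,0,0],-6.45],[0.02,[0,0,0],0],[0.02,[0,0,0],0],[0.02,[0,0,0],0]]'
python3 - <<'E'
from h import *
s=status.state();q=s["tcp_rot"];print(s["position"],2*np.arctan2(q[2],q[1]),s["wrist_force"],s["gripper_width"])
c=optics.get_calibration("wrist");im,d=optics.get_image("wrist");np.save("pics/w2c.npy",c,allow_pickle=True)
cv2.imwrite("pics/w2.png",im);print(proj(c,[[.5087,.0624,.076],[.5087,.0624,.056]],True))
im=np.clip(im.astype(float)*1.5,0,255).astype(np.uint8)
cv2.imwrite("pics/w2v.png",cv2.resize(im,(800,600),interpolation=cv2.INTER_CUBIC))
E
```

```text
time_s: 4.32
position: [0.4603, 0.0114, 0.1608]
tcp_rot: [-0.0, 0.996, -0.085, -0.0]
wrist_force: [0.6, 0.7, -0.2]
gripper_width: 0.272
grasp_force: 30.0
time_s: 5.32
position: [0.4614, 0.0102, 0.1609]
tcp_rot: [-0.0, 0.913, 0.408, -0.0]
wrist_force: [-0.7, -0.2, -0.5]
gripper_width: 0.272
grasp_force: 30.0
[0.46143035 0.01017692 0.1609059 ] 0.8404570870702927 [-0.73137275 -0.18316749 -0.46185472] 0.27175261876902207
[[250.2745413  119.95713427]
 [250.28596627 119.75839699]]
```

View pics/w2v.png

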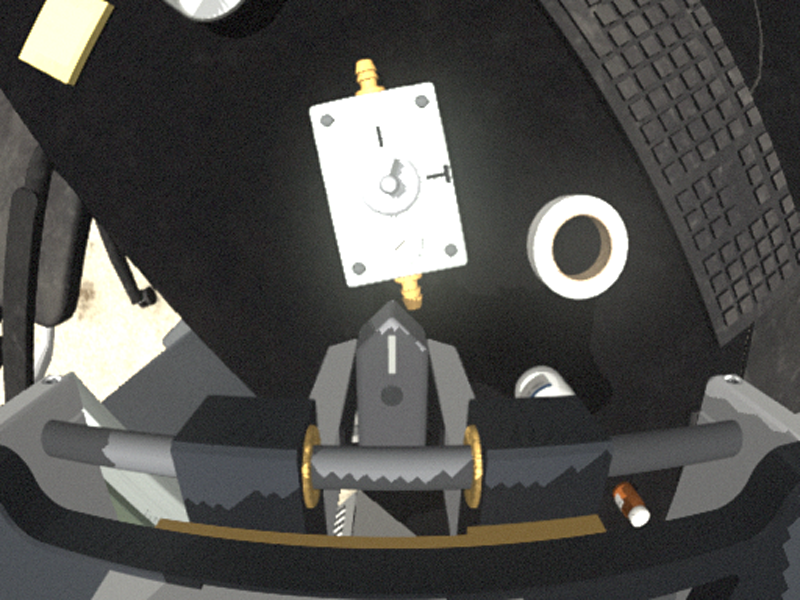

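The wrist view shows the stem top at (389,184), the open dash at (380,136), the T at (440,174) and the dot on the held handle at (392,396), all at 800×600 scale. I'll enlarge the stem and the dot to measure both in the same view.

```bash
python3 - <<'E'
import cv2,numpy as np
im=cv2.imread("pics/w2.png")
r=lambda x,y,w,h:cv2.resize(im[y:y+h,x:x+w],None,fx=8,fy=8,interpolation=cv2.INTER_CUBIC)
a=r(225,75,50,70); b=np.clip(r(225,190,50,70).astype(float)*2.5,0,255).astype(np.uint8)
cv2.imwrite("pics/w2z.png",np.hstack([a,b]))
E
```

```text
(no output)
```

View pics/w2z.png

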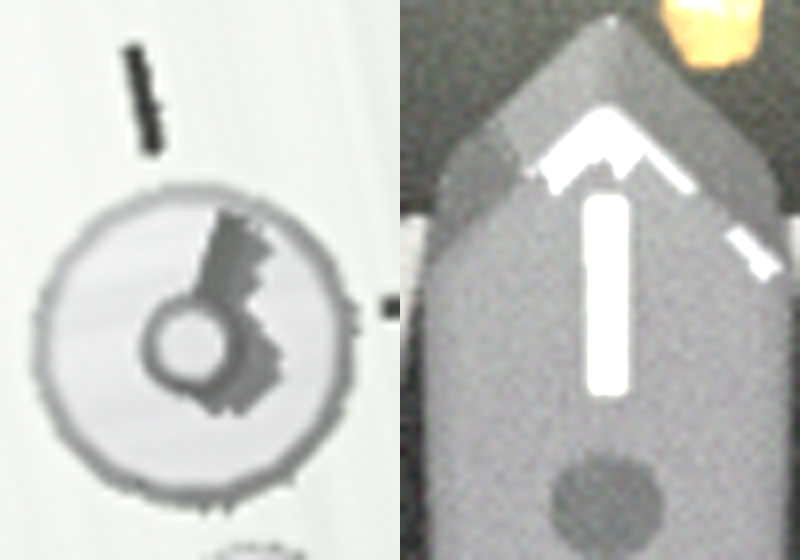

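Collar centre is at crop (195,342), stem top (190,342), and the handle dot at (207,505) of the right half. A dark rib or shadow lies up and right of the stem.

```bash
python3 - <<'E'
from h import *
c=np.load("pics/w2c.npy",allow_pickle=True).item()
s=status.state();q=s["tcp_rot"];yaw=2*np.arctan2(q[2],q[1]);p=s["position"]
P=lambda x,y,z,y0:cast(c,(225+x/8-.44,y0+y/8-.44),z,True)[0,:2]
st=P(190,342,.076,75);co=P(195,342,.056,75);dot=P(207,505,p[2]-.0115+.04,190)
T=cast(c,(440*.64,174*.64),.048,True)[0,:2];O=P(142,100,.048,75)
rad=np.linalg.norm(P(35,342,.056,75)-P(355,342,.056,75))
print("stem",st,"collar",co,rad,"dot",dot,"T",T,T-co,"open",O,O-co,p)
ex,ey=np.array([np.cos(yaw),np.sin(yaw)]),np.array([np.sin(yaw),-np.cos(yaw)])
for d in(dot-p[:2],st-dot,co-dot):print(d@ex,d@ey)
rib=P(228,225,.066,75)-co;print("rib?",rib,np.arctan2(rib[1],rib[0]),yaw,np.arctan2(*(O-co)[::-1]))
# second view: scene
E
```

```text
stem [0.50898263 0.0653054 ] collar [0.50930932 0.06499629] 0.03789042205916576 dot [0.46116786 0.00909247] T [0.53708    0.04836082] [ 0.02777068 -0.01663546] open [0.52441638 0.09153275] [0.01510706 0.02653647] [0.46147096 0.01016417 0.16090952]
-0.0010007704027974235 0.0004887452559105884
0.07377481090747531 -0.0018504811648490868
0.07376228837171954 -0.0014008977663461319
rib? [0.01184343 0.00752278] 0.5658905830172327 0.8408759727167298 1.0532606050727136
```

```bash
python3 - <<'E'
from h import *
c=optics.get_calibration("scene");ct=optics.get_calibration("top")
a=cv2.imread("pics/scene0.png");b=cv2.imread("pics/top0.png")
for cc in(c,ct):print(proj(cc,[[.5091,.0652,.076],[.5087,.0624,.076],[.5091,.0652,.056],[.5087,.0624,.056]]).round(2).tolist())
r=lambda im,x,y,w,h:cv2.resize(im[y:y+h,x:x+w],(400,400),interpolation=cv2.INTER_CUBIC)
cv2.imwrite("pics/s2.png",np.hstack([r(a,207,190,40,40),r(b,207,168,40,40)]))
E
```

```text
[[225.01, 205.92], [226.01, 205.36], [225.47, 211.57], [226.46, 211.02]]
[[225.11, 187.63], [226.24, 187.81], [225.88, 188.04], [226.98, 188.22]]
```

View pics/s2.png

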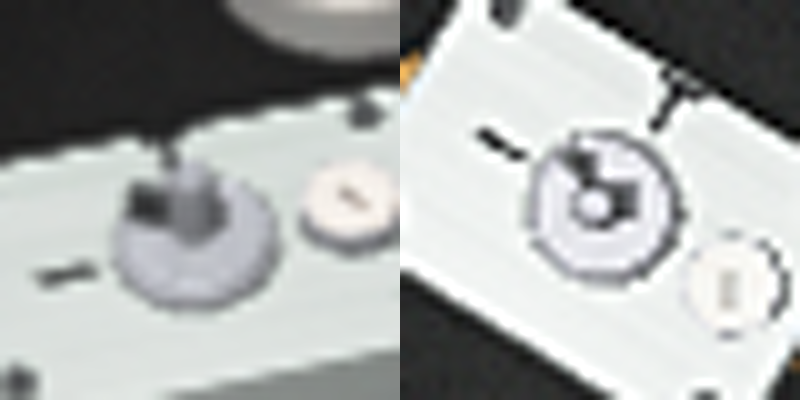

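Left (scene view) shows the collar at about pixel (226.2,212.3). Right (top view) shows it at about (226.9,188.3). The three cameras agree on the stem to within 2–3 mm, near (0.508,0.064). I'll go lower and closer and re-measure the stem against the dot.

```bash
python3 -m pendant '[[0.02,[0.013,0,0.02],0],[0.02,[0.013,0,0.022],0],[0.02,[0,0,0.02],0],[0.02,[0,0,0],0],[0.02,[0,0,0],0],[0.02,[0,0,0],0]]'
python3 - <<'E'
from h import *
s=status.state();q=s["tcp_rot"];print(s["position"],2*np.arctan2(q[2],q[1]),s["wrist_force"])
c=optics.get_calibration("wrist");im,d=optics.get_image("wrist");np.save("pics/w3c.npy",c,allow_pickle=True)
cv2.imwrite("pics/w3.png",im);u,v=proj(c,[.5082,.064,.076],True)[0].astype(int);print(u,v)
r=lambda x,y,w,h:cv2.resize(im[y:y+h,x:x+w],(400,600),interpolation=cv2.INTER_CUBIC)
a=r(210,v-50,80,120); b=np.clip(r(210,190,80,120).astype(float)*2.5,0,255).astype(np.uint8)
cv2.imwrite("pics/w3z.png",np.hstack([a,b]))
E
```

```text
time_s: 5.87
position: [0.4794, 0.0293, 0.0998]
tcp_rot: [0.0, 0.913, 0.409, 0.0]
wrist_force: [0.7, -0.1, 0.5]
gripper_width: 0.273
grasp_force: 30.0
[0.47941726 0.029335   0.09983085] 0.8420714261655269 [ 0.669487   -0.1170642   0.52103561]
247 157
```

View pics/w3z.png

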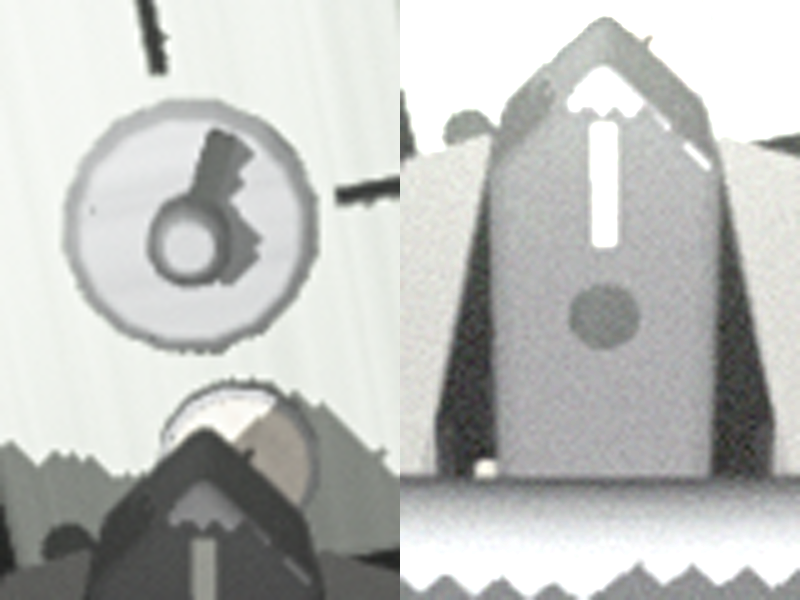

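Stem top is at crop (188,243), collar centre (190,225), rib tip (222,135), and the dot at (204,317) of the right half.

```bash
python3 - <<'E'
from h import *
c=np.load("pics/w3c.npy",allow_pickle=True).item()
s=status.state();q=s["tcp_rot"];yaw=2*np.arctan2(q[2],q[1]);p=s["position"]
P=lambda x,y,z,y0:cast(c,(210+x/5-.4,y0+y/5-.4),z,True)[0,:2]
st=P(188,243,.076,107);co=P(190.5,224.5,.056,107);dot=P(204,317,p[2]-.0115+.04,190)
ex,ey=np.array([np.cos(yaw),np.sin(yaw)]),np.array([np.sin(yaw),-np.cos(yaw)])
print("stem",st,"collar",co,"dot",dot)
for d in(dot-p[:2],st-dot,co-dot,st-p[:2]):print(d@ex,d@ey)
rib=P(220,133,.066,107)-co;print("rib",np.linalg.norm(rib),np.arctan2(rib[1],rib[0]))
E
```

```text
stem [0.50932868 0.06538863] collar [0.50963567 0.06545754] dot [0.47912995 0.02831851]
-0.0011937113053616132 4.372523159261337e-05
0.04776505810786902 -0.002157878650231799
0.04802089739964667 -0.001974759641894184
0.0465713468025074 -0.0021141534186391855
rib 0.015002142949389456 0.5510322777933181
```

```bash
python3 -m pendant '[[0.02,[0.016,-0.0006,0],0],[0.02,[0.016,-0.0006,0],0],[0.02,[0.0156,-0.0006,0],0],[0.02,[0,0,0],0],[0.02,[0,0,0.003],0],[0.02,[0,0,0.003],0],[0.02,[0,0,0.003],0],[0.02,[0,0,0.002],0],[0.02,[0,0,0.001],0],[0.02,[0,0,0.001],0],[0.02,[0,0,0],0],[0.02,[0,0,0],0]]'
python3 -m pendant '[[0.02,[0,0,0.001],0],[0.02,[0,0,0.0005],0],[0.02,[0,0,0],0]]'
python3 -m pendant '[[0.02,[0,0,0.001],0],[0.02,[0,0,0.0005],0],[0.02,[0,0,0],0]]'
```

```text
time_s: 6.92
position: [0.5091, 0.0661, 0.0859]
tcp_rot: [-0.0, 0.913, 0.409, -0.0]
wrist_force: [0.1, -0.6, -0.1]
gripper_width: 0.276
grasp_force: 30.0
time_s: 7.17
position: [0.5091, 0.0663, 0.0844]
tcp_rot: [-0.0, 0.913, 0.409, -0.0]
wrist_force: [0.2, 1.1, -1.1]
gripper_width: 0.275
grasp_force: 30.0
time_s: 7.42
position: [0.5091, 0.0663, 0.0828]
tcp_rot: [-0.0, 0.913, 0.409, -0.0]
wrist_force: [-0.0, -0.2, -0.6]
gripper_width: 0.273
grasp_force: 30.0
```

No force, and the underside is already below the stem top. Continuing.

```bash
python3 -m pendant '[[0.02,[0,0,0.001],0],[0.02,[0,0,0.001],0],[0.02,[0,0,0.001],0],[0.02,[0,0,0],0]]'
python3 -m pendant '[[0.02,[0,0,0.0005],0],[0.02,[0,0,0.0005],0],[0.02,[0,0,0.0005],0],[0.02,[0,0,0],0]]'
python3 -m pendant '[[0.02,[0,0,0.0005],0],[0.02,[0,0,0.0005],0],[0.02,[0,0,0],0]]'
```

```text
time_s: 7.75
position: [0.5089, 0.0663, 0.0797]
tcp_rot: [-0.0, 0.913, 0.409, -0.0]
wrist_force: [-1.0, -0.5, -0.7]
gripper_width: 0.276
grasp_force: 30.0
time_s: 8.08
position: [0.5091, 0.0663, 0.0784]
tcp_rot: [-0.0, 0.913, 0.409, -0.0]
wrist_force: [-0.1, -0.1, -1.7]
gripper_width: 0.271
grasp_force: 30.0
time_s: 8.33
position: [0.5092, 0.0662, 0.0775]
tcp_rot: [0.0, 0.913, 0.409, 0.0]
wrist_force: [-0.0, -0.2, -0.6]
gripper_width: 0.273
grasp_force: 30.0
```

```bash
python3 -m pendant '[[0.02,[0,0,0.0004],0],[0.02,[0,0,0.0004],0],[0.02,[0,0,0],0]]'
python3 -m pendant '[[0.02,[0,0,0.0003],0],[0.02,[0,0,0],0]]'
python3 -m pendant '[[0.02,[0,0,0.0003],0],[0.02,[0,0,0],0]]'
```

```text
time_s: 8.58
position: [0.5093, 0.0663, 0.0773]
tcp_rot: [0.0, 0.913, 0.409, 0.0]
wrist_force: [-1.8, 0.3, 4.5]
gripper_width: 0.274
grasp_force: 30.0
time_s: 8.75
position: [0.5094, 0.0663, 0.0772]
tcp_rot: [0.0, 0.913, 0.409, 0.0]
wrist_force: [-2.8, 0.3, 7.1]
gripper_width: 0.273
grasp_force: 30.0
time_s: 8.92
position: [0.5094, 0.0663, 0.0772]
tcp_rot: [0.0, 0.913, 0.409, 0.0]
wrist_force: [-3.2, -0.0, 8.2]
gripper_width: 0.271
grasp_force: 30.0
```

Resting on the rib at +10 mm with about 8 N. I'll ease the push slightly and turn slowly clockwise (visual cue about 17°).

```bash
python3 -m pendant '[[0.02,[0,0,-0.0002],0],[0.02,[0,0.00004,0],2],[0.02,[0,0.00004,0],2],[0.02,[0,0.00004,0],2],[0.02,[0,0.00004,0],2],[0.02,[0,0,0],0]]'
python3 -m pendant '[[0.02,[0,0.00004,0],1.5],[0.02,[0,0.00003,0],1.5],[0.02,[0,0,0],0]]'
python3 -m pendant '[[0.02,[0,0.00003,0],1.5],[0.02,[0,0,0],0]]'
```

```text
time_s: 9.42
position: [0.5099, 0.0661, 0.0771]
tcp_rot: [0.0, 0.939, 0.344, 0.001]
wrist_force: [-1.0, 0.2, 5.4]
gripper_width: 0.272
grasp_force: 30.0
time_s: 9.67
position: [0.5099, 0.066, 0.077]
tcp_rot: [0.0, 0.948, 0.32, 0.001]
wrist_force: [-1.0, 0.0, 4.8]
gripper_width: 0.272
grasp_force: 30.0
time_s: 9.83
position: [0.51, 0.066, 0.0769]
tcp_rot: [0.0, 0.952, 0.307, 0.001]
wrist_force: [-0.0, -0.3, 6.0]
gripper_width: 0.272
grasp_force: 30.0
```

```bash
for i in 1; do :; done; python3 -m pendant '[[0.02,[0,0.00003,0],1.5],[0.02,[0,0,0],0]]'
python3 -m pendant '[[0.02,[0,0.00003,0],1.5],[0.02,[0,0,0],0]]'
python3 -m pendant '[[0.02,[0,0.00003,0],1.5],[0.02,[0,0,0],0]]'
```

```text
time_s: 10.0
position: [0.5099, 0.0657, 0.0763]
tcp_rot: [0.001, 0.955, 0.295, 0.001]
wrist_force: [0.9, -1.1, 0.1]
gripper_width: 0.274
grasp_force: 30.0
time_s: 10.17
position: [0.5097, 0.0658, 0.0759]
tcp_rot: [0.0, 0.959, 0.283, 0.0]
wrist_force: [2.0, -1.1, 0.2]
gripper_width: 0.276
grasp_force: 30.0
time_s: 10.33
position: [0.5095, 0.0659, 0.0758]
tcp_rot: [0.0, 0.963, 0.27, 0.0]
wrist_force: [0.8, -1.4, 0.4]
gripper_width: 0.276
grasp_force: 30.0
```

The push vanished and the tool sank, so the keyway has found the key. Lowering gently.

```bash
python3 -m pendant '[[0.02,[0,0,0.0007],0],[0.02,[0,0,0.0007],0],[0.02,[0,0,0],0]]'
python3 -m pendant '[[0.02,[0,0,0.0007],0],[0.02,[0,0,0.0007],0],[0.02,[0,0,0],0]]'
python3 -m pendant '[[0.02,[0,0,0.0007],0],[0.02,[0,0,0.0007],0],[0.02,[0,0,0.0007],0],[0.02,[0,0,0],0]]'
```

```text
time_s: 10.58
position: [0.5093, 0.0658, 0.0746]
tcp_rot: [0.0, 0.963, 0.27, -0.0]
wrist_force: [1.1, -0.8, -1.3]
gripper_width: 0.272
grasp_force: 30.0
time_s: 10.83
position: [0.5094, 0.0659, 0.0733]
tcp_rot: [0.0, 0.963, 0.27, -0.0]
wrist_force: [0.6, -1.5, -1.1]
gripper_width: 0.27
grasp_force: 30.0
time_s: 11.17
position: [0.5095, 0.0659, 0.0713]
tcp_rot: [0.0, 0.963, 0.27, 0.0]
wrist_force: [0.5, -1.9, -0.3]
gripper_width: 0.276
grasp_force: 30.0
```

```bash
python3 -m pendant '[[0.02,[0,0,0.0007],0],[0.02,[0,0,0.0007],0],[0.02,[0,0,0.0007],0],[0.02,[0,0,0],0]]'
python3 -m pendant '[[0.02,[0,0,0.0007],0],[0.02,[0,0,0.0005],0],[0.02,[0,0,0],0]]'
python3 -m pendant '[[0.02,[0,0,0.0005],0],[0.02,[0,0,0.0004],0],[0.02,[0,0,0],0]]'
```

```text
time_s: 11.5
position: [0.5095, 0.0659, 0.0692]
tcp_rot: [0.0, 0.963, 0.27, 0.0]
wrist_force: [1.6, -2.9, -0.5]
gripper_width: 0.276
grasp_force: 30.0
time_s: 11.75
position: [0.5095, 0.0659, 0.068]
tcp_rot: [0.0, 0.963, 0.27, 0.0]
wrist_force: [2.1, -2.9, 0.5]
gripper_width: 0.276
grasp_force: 30.0
time_s: 12.0
position: [0.5095, 0.0659, 0.0675]
tcp_rot: [0.0, 0.963, 0.27, 0.0]
wrist_force: [1.2, -2.7, 3.5]
gripper_width: 0.276
grasp_force: 30.0
```

Fully home: TCP 0.0675, 10 mm below the resting height. Now the clockwise turn, expected at about 62°.

```bash
python3 -m pendant '[[0.02,[0,0.00006,0],3],[0.02,[0,0.00006,0],3],[0.02,[0,0.00006,0],3],[0.02,[0,0.00006,0],3],[0.02,[0,0.00006,0],3],[0.02,[0,0.00006,0],3],[0.02,[0,0.00006,0],3],[0.02,[0,0,0],0]]'
python3 -c "
from rig import status;s=status.state();print(s['torque'],s['wrist_force'])"
python3 -m pendant '[[0.02,[0,0.00006,0],3],[0.02,[0,0.00006,0],3],[0.02,[0,0.00006,0],3],[0.02,[0,0.00006,0],3],[0.02,[0,0.00006,0],3],[0.02,[0,0.00006,0],3],[0.02,[0,0.00006,0],3],[0.02,[0,0.00006,0],3],[0.02,[0,0.00006,0],3],[0.02,[0,0,0],0]]'
python3 -c "
from rig import status;s=status.state();print(s['torque'],s['wrist_force'])"
```

```text
time_s: 12.67
position: [0.51, 0.0654, 0.0675]
tcp_rot: [0.0, 0.996, 0.089, 0.0]
wrist_force: [1.5, -3.1, 3.7]
gripper_width: 0.273
grasp_force: 30.0
[-0.55129783 -0.24509413  0.07424508] [ 1.5456704  -3.14346243  3.68297319]
time_s: 13.5
position: [0.5101, 0.0644, 0.0675]
tcp_rot: [0.001, 0.989, -0.145, 0.001]
wrist_force: [1.5, -4.6, 3.6]
gripper_width: 0.273
grasp_force: 30.0
[-0.80897028 -0.29709281  0.07235221] [ 1.52742123 -4.55477225  3.61905021]
```

```bash
T(){ python3 -c "
from rig import status;import math;s=status.state();q=s['tcp_rot'];print('yaw',2*math.atan2(q[2],q[1]),s['torque'][2],s['wrist_force'])"; }
python3 -m pendant '[[0.02,[0,0.00004,0],2],[0.02,[0,0.00004,0],2],[0.02,[0,0.00004,0],2],[0.02,[0,0.00004,0],2],[0.02,[0,0,0],0]]' >/dev/null;T
python3 -m pendant '[[0.02,[0,0.00003,0],1.5],[0.02,[0,0,0],0]]'>/dev/null;T
python3 -m pendant '[[0.02,[0,0.00003,0],1.5],[0.02,[0,0,0],0]]'>/dev/null;T
python3 -m pendant '[[0.02,[0,0.00003,0],1],[0.02,[0,0,0],0]]'>/dev/null;T
```

```text
yaw -0.4295261754218154 0.08199475243233899 [ 1.29706385 -5.35386576  1.90438208]
yaw -0.4553217199861579 0.10751469070303495 [ 1.01897768 -5.12275471  2.41190932]
yaw -0.48152954660692293 0.14844218430906397 [ 2.13248775 -5.45511928  2.10280831]
yaw -0.4987500802109178 0.1305009487503832 [ 0.98030016 -5.80831374  2.83796099]
```

```bash
T(){ python3 -c "
from rig import status;import math;s=status.state();q=s['tcp_rot'];print('yaw',2*math.atan2(q[2],q[1]),s['torque'][2],s['wrist_force'])"; }
python3 -m pendant '[[0.02,[0,0.00002,0],1],[0.02,[0,0,0],0]]' >/dev/null;T
python3 -m pendant '[[0.02,[0,0.00002,0],1],[0.02,[0,0,0],0]]'>/dev/null;T
python3 -m pendant '[[0.02,[0,0.00002,0],1],[0.02,[0,0,0],0]]'>/dev/null;T
```

```text
yaw -0.5161338024785517 0.12169659255869447 [ 1.08264808 -5.93072531  2.00921313]
yaw -0.5335646230376332 0.1639082185902772 [ 1.95551188 -5.88851766  2.58089854]
yaw -0.5510517125481431 0.1358489079258521 [ 1.55171619 -5.95927482  2.46831968]
```

```bash
T(){ python3 -c "
from rig import status;import math;s=status.state();q=s['tcp_rot'];print('yaw',2*math.atan2(q[2],q[1]),s['torque'][2],s['wrist_force'])"; }
python3 -m pendant '[[0.02,[0,0.00002,0],1],[0.02,[0,0,0],0]]' >/dev/null;T
python3 -m pendant '[[0.02,[0,0.00002,0],1],[0.02,[0,0,0],0]]'>/dev/null;T
python3 -m pendant '[[0.02,[0,0.00002,0],1],[0.02,[0,0,0],0]]'>/dev/null;T
```

```text
yaw -0.5682124745835169 0.24350633413410955 [ 1.05660038 -5.45828596  2.57870574]
yaw -0.585275874002463 0.3343987339254856 [ 1.37964404 -5.54638974  2.37866297]
yaw -0.6021844160485638 0.49193043217652804 [ 0.71049641 -6.19595748  2.27136438]
```

The torque rises at yaw ≈ -0.56, so this is the stop. I'll relax, release, rise, and check.

```bash
python3 -m pendant '[[0.02,[0,0,0],-1.5],[0.02,[0,0,0],0],[0.05,[0,0,0],0],[0.05,[0,0,0],0],[0.05,[0,0,0],0],[0.05,[0,0,0],0],[0.05,[0,0,0],0],[0.05,[0,0,-0.005],0],[0.05,[0,0,-0.015],0],[0.05,[0,0,-0.03],0],[0.05,[0,0,-0.035],0],[0.05,[0,0,-0.035],0],[0.05,[0,0,-0.02],0],[0.05,[0,0,0],0],[0.05,[0,0,0],0],[0.05,[0,0,0],0]]'
python3 - <<'E'
from h import *
c=optics.get_calibration("wrist");im,d=optics.get_image("wrist")
u,v=proj(c,[.5094,.0654,.096],True)[0].astype(int);print(u,v);x,y=u-65,v-50
cv2.imwrite("pics/w5.png",cv2.resize(im[y:y+100,x:x+130],(780,600),interpolation=cv2.INTER_CUBIC));np.save("pics/w5c.npy",c,allow_pickle=True)
print(x,y)
E
```

```text
time_s: 16.75
position: [0.5083, 0.0649, 0.2058]
tcp_rot: [0.0, 0.958, -0.286, -0.001]
wrist_force: [0.1, 0.5, -0.6]
gripper_width: 0.531
grasp_force: 0.0
250 189
185 139
```

View pics/w5.png

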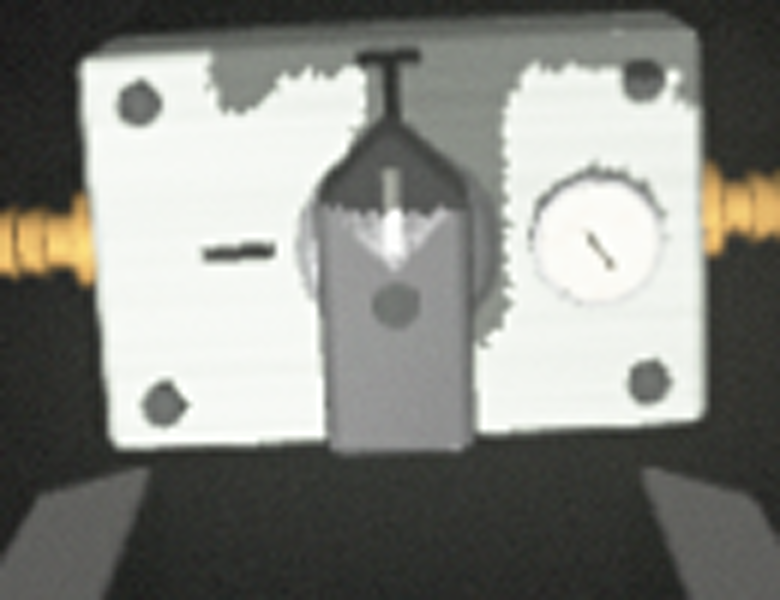

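The handle sits centred on the collar, with its nose (390,120) pointing straight at the T mark (390,60). The gripper is clear.

```bash
python3 -c "
from rig import job;print(job.sign_off())"
```

```text
the job is handed in; nothing more can be done
None
```

The handle is home on the collar and turned clockwise to the stop with its pointer at the closed mark; I released it and handed the job in at about 17 s, with no verdict returned.

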